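# Turn the egg chart's leaf to the hard-boiled side

### The arm

A 6-joint arm with a two-finger parallel gripper is mounted at the origin on the work surface. World frame = base frame: x ahead of the robot, y to its left, z up, the work surface at z = 0. Lengths are in m, angles in degrees, forces in N, time in s.
With the tool pointing down it reaches from about 0.325 to 0.9 m from the base axis. Payload 6.1 kg.
Tool frame: the origin (TCP) lies on the centre line of the jaws, within the pads' length; the fingertips stand 17 mm ahead of it and the grasp point (between the pads) lies 2 mm behind it; z points along the fingers, y is the line along which they close (so a half turn about z gives the same grasp; the last joint's range is limited). The gripper opens to 85 mm and grips with 20 to 120 N. Pads are 22 mm wide; open, the fingers measure 114 mm over their backs; the gripper's body (76 mm by 85 mm) begins 54 mm behind the grasp point. The pads swing forward as they close: fully open they stand 13 mm farther back than shut.
Start: joints at [-80.449, 12.628, 87.462, -0, 79.91, -7.225], TCP at [0.18, -0.598, 0.248] pointing down, gripper open.
Joint ranges: [-170.65, 170.65], [-52.31, 119.04], [5.05, 147.46], [-71.25, 251.25], [11.57, 151.72], [-153.62, 153.62]. Speed limits (degrees/s): [147.25, 147.25, 172.46, 180, 180, 180].

### API

Orientations are given as a 3x3 rotation matrix whose columns are the frame's x, y, z axes.
In Python, from station import arm, grab_frame, get_calibration, order gives the robot as it stands.
- The arm moves only by the shell command python3 -m handwheel 'ROWS' [FORCE]. ROWS is JSON, a list that holds one entry, the list of rows, each a list of 7 numbers: the turn, a rotation vector about the tool's x, y, z in degrees, then the shift along the tool's x, y, z in mm, then the closure, from 0 (fully open) to 1 (shut). In form: [[[wx, wy, wz, x, y, z, gripper], ...]]. A call has 1 to 20 rows; each row shifts and turns the commanded pose from where the row before left it, along the tool's axes as they then stand; what a row does not reach is not made up. A row lasts 1/10 s, in which the tool goes at most 50 mm and 8.59 degrees, less where a joint would pass 70% of its speed; a pose out of reach is approached as far as the arm can. A call with a gripper value outside its range is refused whole. The fingers move at their own pace and stop on an object; FORCE is the grip in N (left out, the last holds). Time passes only in rows, so rows that do not move let the fingers close. It gives the time, the measured TCP pose, the force and the opening at its end, in the units of the state.
- arm.read_state(): the state, without advancing time (a new reading comes with each control period).
- grab_frame(name): name is "side" or "top"; returns the picture (420x560x3 uint8, red, green, blue); there is no depth.
- get_calibration(name): a dict with "intrinsics" (3x3 intrinsics, pixels), "k1" (the pictures are not rectified: a ray, as slopes to the right and down, at radius r is drawn at 1 + k1 r^2 times it, then the intrinsics apply), "eye" and "attitude" of the camera in the world. Camera axes: x right, y up, looking along -z (the intrinsics and any distortion apply to the point x, -y, -z); pixel columns grow to the right and rows downward; lengths in m; the calibration is good to about 2 mm. A picture is of the moment at which its call begins. get_calibration takes no time and is no camera call.
- order.finish_job(): hands the job in, once; it reports no verdict.
The state is a dict: "t": time; "joint_pos": joint angles; "joint_velocities": joint speeds; "joint_torque": joint torques, N m; "tcp_pos": TCP position; "eef_rot": TCP orientation; "contact_force": force on the tool from outside, world axes, zero at the start; "wrist_torque": the same for the moment, N m; "opening": finger opening in m.
Only numpy, scipy, OpenCV 4.12 (cv2) and the standard library are available. Lean on these libraries where they do the work, as an engineer would, in place of code of your own. Each camera call takes 0.05 s, during which the arm holds its last target. There are 200 camera calls.

### The job

Turn the blue leaf of the egg chart over its brass spine with your fingertips, getting under its orange tab and swinging it right over, and press it down, without slapping it, until it lies flat on the other page with the hard-boiled egg showing. Only push and press it, do not pinch it or lift or shove the chart, leave the three cups where they stand, and move clear when it lies flat.

Things in the scene. Friction and masses are not known exactly. Their poses are not given: they have to be found in the camera images.
- chart: Loose egg chart, 0.9 kg: a pale wooden plinth 200 (x) by 236 (y) by 42 (z) mm with a flat paper page on each half of its top and a brass spine along its x axis across the middle, carrying the hinged leaf. Origin at the centre of its underside; x along the spine, +y towards the page where the leaf starts, -y towards the page where the leaf must lie, z up. The chart may be turned by -0.4 to 0.6 rad.
- spine (a point): Middle of the hinge axis of the leaf, 46 mm above the shelf, right above the chart's origin, axes as the chart's. The axis runs along the chart's x.
- leaf (a joint): Angle of the leaf in rad: 0 = flat on the +y page (soft egg up; it starts between 0 and 0.25), 1.57 = upright, 3.14 = flat on the -y page (stop, cushioned by felt dots). The hinge is stiff: 0.16 N m of friction holds the leaf wherever it is left, so it neither falls nor springs back. Pushing it at the tab takes 1 to 3 N.
- leaf_mid (a point): Centre of the egg picture, in the leaf's mid plane, 68 mm from the hinge axis. The leaf is a rigid blue plate of 80 to 160 g, 5 mm thick, 190 mm along the spine, reaching 122 mm from the hinge axis; a white egg disc on each face (orange yolk = soft, pale yellow = hard). The hinge axis lies in its mid plane.
- tab (a point): Middle of the outer edge of the leaf's orange tab, 150 mm from the hinge axis, in the leaf's mid plane. The tab is 80 mm along the spine, 28 mm deep, 5 mm thick, and stands out 32 mm past the plinth's side, 43 mm clear of the shelf when the leaf lies flat. Its frame turns with the leaf: x along the spine, y outwards to the tab's edge, z out of the soft-egg face.
- eggcup_a: Stainless egg cup, 48 mm wide, 60 mm high, beside the chart's far (+x) end or its -y side. Origin at the centre of its underside, z up. Leave alone.
- eggcup_b: The other stainless egg cup, the same. Leave alone.
- poacher: Orange hard silicone poaching cup, 90 mm wide at the rim with two ears (118 mm over them), 42 mm high, near the chart's -y or far (+x) side. Origin at the centre of its underside, z up. Leave alone.

How it is judged (in metres and radians):
On the way:
1. the leaf stands upright or nearly so, turning over its spine (value of joint leaf between 1.2 and 2.6 rad), for 0.05 s.
At the end, for the whole second after the job is handed in: The leaf lies flat on the -y page (within 4 degrees, joint above 3.07 rad) and is still; the chart stands flat within 40 mm of where it was; egg cups and poaching cup stand upright within 20 mm of where they were (value of joint leaf above 3.07 rad and velocity of joint leaf below 0.05 rad/s and distance of chart from where it was at the start of the episode below 0.04 m and angle between chart's own z axis and vertical below 0.03 rad and distance of each of eggcup_a, eggcup_b, poacher from where it was at the start of the episode below 0.02 m and angle between each of eggcup_a, eggcup_b, poacher's own z axis and vertical below 0.1 rad); the robot touches nothing.
It fails at once if the leaf is slapped over (faster than 3 rad/s) (velocity of joint leaf above 3 rad/s or velocity of joint leaf below -3 rad/s).
It fails at once if the leaf is pinched (over 18 N of finger contact while it swings free, between 0.3 and 2.9 rad) (contact force between the fingers and chart above 18 N and value of joint leaf between 0.3 and 2.9 rad).
It fails at once if the chart is lifted (over 8 mm), tipped (over 0.1 rad) or shoved (over 40 mm) (height (world z) of chart above 0.008 m or angle between chart's own z axis and vertical above 0.1 rad or distance of chart from where it was at the start of the episode above 0.04 m).
It fails at once if an egg cup or the poaching cup is lifted (over 10 mm), shifted over 20 mm or tipped (height (world z) of any of eggcup_a, eggcup_b, poacher above 0.01 m or distance of any of eggcup_a, eggcup_b, poacher from where it was at the start of the episode above 0.02 m or angle between any of eggcup_a, eggcup_b, poacher's own z axis and vertical above 0.3 rad).
It also fails if it takes over 48 s, if anything falls off the work surface, if the arm or the gripper's body presses on something with over 40 N, if the wrist force passes 120 N, or if a joint passes its speed limit or range.

## Working session

There is one attempt and no reset: what is moved stays moved. The work goes in short steps, Python scripts to look and compute and a shell command to move; the robot and the scene stay as the last step left them, time stands still between calls to the robot, and variables do not carry over. Pictures are saved under pics/ and viewed, on a budget of 10 in all, crops included, one or two more only if the job needs it, and the job is handed in when it is done.

```bash
mkdir -p pics
cat > h.py <<'E'
import numpy as np,cv2
from station import arm,grab_frame,get_calibration,order
def ray(name,uv):
    c=get_calibration(name);K=np.array(c["intrinsics"]);k1=c["k1"]
    d=np.linalg.solve(K,np.array([uv[0],uv[1],1.]))[:2]
    p=d.copy()
    for _ in range(30): p=d/(1+k1*(p@p))
    R=np.array(c["attitude"]);v=R@np.array([p[0],-p[1],-1.])
    return np.array(c["eye"]),v/np.linalg.norm(v)
def onz(name,uv,z):
    e,v=ray(name,uv);return e+v*(z-e[2])/v[2]
def proj(name,P):
    c=get_calibration(name);K=np.array(c["intrinsics"]);R=np.array(c["attitude"])
    q=R.T@(np.array(P)-np.array(c["eye"]));s=np.array([q[0],-q[1]])/-q[2]
    s=s*(1+c["k1"]*(s@s));return (K@np.array([s[0],s[1],1]))[:2]
def snap(name,f):
    im=grab_frame(name);cv2.imwrite(f,cv2.cvtColor(im,cv2.COLOR_RGB2BGR));return im
E
python3 - <<'E'
from h import *
for n in("side","top"):
    snap(n,f"pics/{n}0.png");print(get_calibration(n))
print(arm.read_state())
E
```

```text
{'intrinsics': array([[458.14895442,   0.        , 278.84747206],
       [  0.        , 458.14895442, 206.76024117],
       [  0.        ,   0.        ,   1.        ]]), 'k1': -0.11001694498564916, 'eye': array([ 0.33736932, -0.78593481,  0.65681607]), 'attitude': array([[ 0.92856452,  0.22762113, -0.29318349],
       [-0.37060373,  0.52491771, -0.76623383],
       [-0.02051381,  0.82015244,  0.57177719]])}
{'intrinsics': array([[533.6274068 ,   0.        , 277.70261014],
       [  0.        , 533.6274068 , 208.22822162],
       [  0.        ,   0.        ,   1.        ]]), 'k1': -0.13076955401867327, 'eye': array([ 0.4109648 , -0.0203438 ,  1.18285927]), 'attitude': array([[-0.01429709,  0.98136746, -0.19160769],
       [-0.99988364, -0.01505142, -0.0024819 ],
       [-0.00531962,  0.19154991,  0.98146846]])}
{'t': 0.1, 'joint_pos': array([-8.04465144e+01,  1.26710597e+01,  8.75219331e+01,  2.31277243e-04,
        7.99094391e+01, -7.22343025e+00]), 'joint_velocities': array([-0.04597081, -0.16272029, -0.11385314,  0.0219352 , -0.03344402,
        0.02529067]), 'joint_torque': array([ 1.93455242e-03, -4.98243463e+01, -3.90548229e+01, -1.24543526e-04,
        5.59738517e-03,  9.88091614e-06]), 'tcp_pos': array([ 0.18032883, -0.59786506,  0.24727981]), 'eef_rot': array([[ 9.57436108e-01,  2.88645135e-01, -2.92794363e-04],
       [ 2.88645193e-01, -9.57434511e-01,  1.76363715e-03],
       [ 2.28733856e-04, -1.77308357e-03, -9.99998402e-01]]), 'contact_force': array([ 0.40606995,  0.14658557, -0.71132853]), 'wrist_torque': array([-0.00280241,  0.01472897,  0.00232493]), 'opening': 0.0855737407666704}
```

View pics/top0.png

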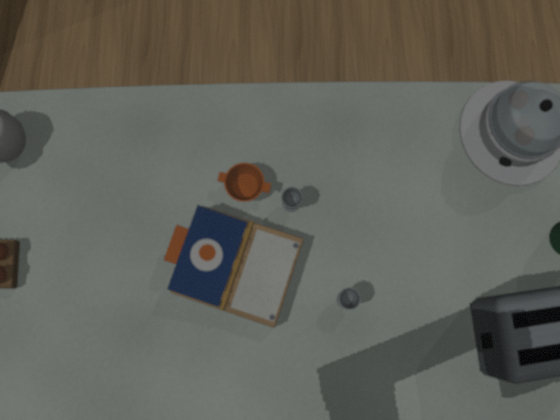

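View pics/side0.png

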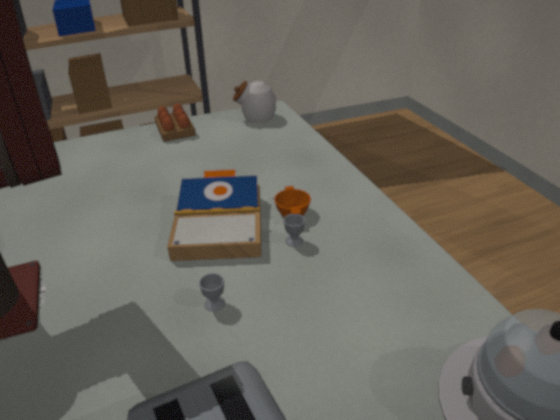

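The top view shows the chart at about (236,265) with the leaf on its +y (left) half and the tab at (176,244). The poacher is at (244,182) and the cups at (291,198) and (349,298). The side view agrees.

```bash
cat > m.py <<'E'
from h import *
def masks(im):
    hsv=cv2.cvtColor(im,cv2.COLOR_RGB2HSV)
    b=cv2.inRange(hsv,(105,120,40),(125,255,255)); o=cv2.inRange(hsv,(3,170,120),(14,255,255))
    return b,o
def blobs(m,n,amin=40):
    k,l,s,c=cv2.connectedComponentsWithStats(m)
    for i in range(1,k):
        if s[i,4]>amin:
            r=cv2.minAreaRect(np.argwhere(l==i)[:,::-1].astype(np.float32));print(n,s[i],c[i].round(1),cv2.boxPoints(r).round(1).tolist())
E
python3 - <<'E'
from m import *
for n in("top","side"):
    im=cv2.imread(f"pics/{n}0.png")[:,:,::-1].copy()
    b,o=masks(im);blobs(b,n+" blue");blobs(o,n+" orange")
    hsv=cv2.cvtColor(im,cv2.COLOR_RGB2HSV)
    w=cv2.inRange(hsv,(8,70,60),(25,170,255));blobs(w,n+" wood",150)
    if n=="top":
        for uv in[(258,224),(301,238),(275,326),(231,309)]: print(uv,onz(n,uv,.042).round(4))
        print("px tab",im[244,176],"wood",im[300,290],im[320,250])
a=cv2.imread("pics/top0.png")[150:350,150:370];c=cv2.imread("pics/side0.png")[150:320,150:330]
cv2.imwrite("pics/crop0.png",np.hstack([cv2.resize(a,(440,400),interpolation=cv2.INTER_CUBIC),cv2.resize(c,(360,400),interpolation=cv2.INTER_CUBIC)]))
E
```

```text
top blue [ 170  207   76   98 3423] [207.6 255.8] [[168.5, 287.8999938964844], [196.89999389648438, 205.6999969482422], [245.8000030517578, 222.60000610351562], [217.39999389648438, 304.79998779296875]]
top wood [    0     0   560    91 45795] [279.5  41.5] [[0.0, 0.0], [559.0, 0.0], [559.0, 90.0], [0.0, 90.0]]
top wood [ 218  163   53   39 1026] [242.9 180.8] [[215.1999969482422, 174.39999389648438], [255.60000610351562, 154.1999969482422], [273.20001220703125, 189.39999389648438], [232.8000030517578, 209.60000610351562]]
top wood [ 217  221   86  106 1422] [249.  269.7] [[216.6999969482422, 307.8999938964844], [247.5, 219.39999389648438], [304.20001220703125, 239.1999969482422], [273.3999938964844, 327.6000061035156]]
top wood [164 225  24  39 350] [175.  244.2] [[162.89999389648438, 259.5], [175.8000030517578, 224.0], [187.89999389648438, 228.39999389648438], [174.89999389648438, 263.8999938964844]]
(258, 224) [0.5995 0.0257 0.042 ]
(301, 238) [ 0.5675 -0.0667  0.042 ]
(275, 326) [ 0.3816 -0.0082  0.042 ]
(231, 309) [0.4182 0.0843 0.042 ]
px tab [111  66  38] wood [78 82 76] [ 99 
[... 1009 characters left out ...]
e wood [  47   54  156   87 6599] [121.8  99.2] [[47.0, 54.0], [202.0, 54.0], [202.0, 140.0], [47.0, 140.0]]
side wood [  312   108   248   206 23613] [460.6 203.3] [[311.8999938964844, 126.0999984741211], [387.3999938964844, 45.400001525878906], [611.9000244140625, 255.5], [536.4000244140625, 336.1000061035156]]
side wood [ 80 120  43  16 368] [100.3 127.4] [[78.4000015258789, 127.0999984741211], [120.30000305175781, 118.69999694824219], [122.0999984741211, 127.5999984741211], [80.19999694824219, 136.0]]
side wood [ 168  199   93   62 2243] [216.4 238.4] [[165.8000030517578, 203.39999389648438], [259.70001220703125, 199.0], [262.3999938964844, 256.1000061035156], [168.5, 260.6000061035156]]
```

View pics/crop0.png

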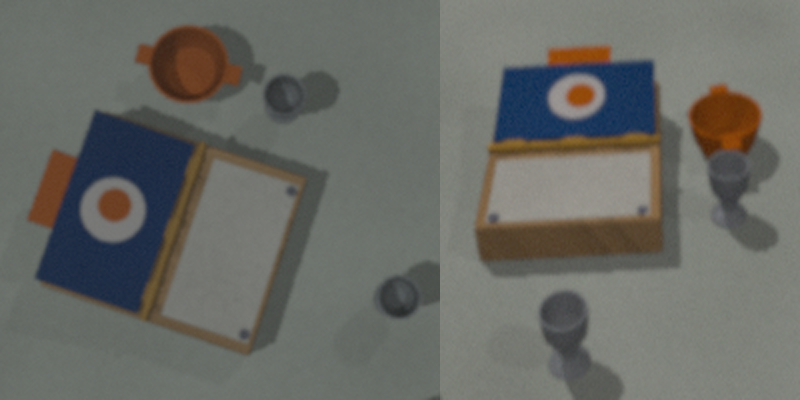

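Run:
```python
from m import *
def tri(a,b):
    e1,v1=ray("top",a);e2,v2=ray("side",b)
    A=np.stack([v1,-v2],1);t=np.linalg.lstsq(A,e2-e1,rcond=None)[0]
    p,q=e1+t[0]*v1,e2+t[1]*v2;return ((p+q)/2).round(4),np.linalg.norm(p-q).round(4)
S=lambda x,y:((x-440)/2+150-.25,y/2.353+150-.3)
T=lambda x,y:(x/2+150-.25,y/2+150-.25)
for n,a,b in[("tab near",T(30,221),S(548,48)),("tab far",T(52,151),S(609,46)),("leaf out near",T(36,277),S(504,69)),("leaf out far",T(96,112),S(654,62)),
 ("wood near",T(250,353),S(478,224)),("wood far",T(304,178),S(660,219)),("disc",T(113,210),S(576,96)),
 ("spine near",T(149,318),S(490,150)),("spine far",T(204,143),S(660,136)),("cupA rim",T(284,94),S(729,162)),("cupB rim",T(399,295),S(565,306)),("poacher",T(188,60),S(725,112))]: print(n,*tri(a,b))
for n,uv in[("cupA",T(284,94)),("cupB",T(399,293))]:print(n,onz("top",uv,.06).round(3))
print("poacher",onz("top",T(188,62),.042).round(3))
for q in (T(250,353),T(304,178)): print(onz("top",q,.042).round(4))
for q in (S(478,224),S(660,219)): print(onz("side",q,.042).round(4))
```

```text
tab near [0.5205 0.2203 0.0752] 0.0011
tab far [0.5949 0.1993 0.0712] 0.0007
leaf out near [0.462  0.2148 0.0664] 0.0001
leaf out far [0.6384 0.1536 0.0654] 0.0025
wood near [ 0.383  -0.0078  0.0479] 0.0034
wood far [ 0.5663 -0.0684  0.041 ] 0.0006
disc [0.5325 0.1349 0.061 ] 0.0008
spine near [0.4188 0.0978 0.0498] 0.0001
spine far [0.6048 0.0385 0.0526] 0.0017
cupA rim [ 0.6543 -0.0481  0.0652] 0.0011
cupB rim [ 0.4391 -0.1635  0.0651] 0.0012
poacher [0.6963 0.0565 0.0462] 0.0029
cupA [ 0.655 -0.048  0.06 ]
cupB [ 0.441 -0.164  0.06 ]
poacher [0.697 0.056 0.042]
[ 0.3811 -0.0076  0.042 ]
[ 0.5659 -0.0683  0.042 ]
[ 0.3851 -0.0005  0.042 ]
[ 0.5662 -0.0696  0.042 ]
```

```bash
cat > p.py <<'E'
from h import *
import json,sys
from scipy.spatial.transform import Rotation as Ro
O=np.array([.511,.072,.046]);yaw=-.306   # hinge middle
ex=np.array([np.cos(yaw),np.sin(yaw),0]);ey=np.array([-ex[1],ex[0],0]);ez=np.array([0,0,1.])
def pose(a,y,z,x=0):   # a: tilt deg below horizontal; (y,z) m of leading fingertip corner rel. hinge
    a=np.radians(a);d=-np.cos(a)*ey-np.sin(a)*ez;n=-np.sin(a)*ey+np.cos(a)*ez
    R=np.stack([np.cross(ex,d),ex,d],1)
    return R,O+x*ex+y*ey+z*ez-.011*n-.017*d
def C(th,R,off=.0025):
    t=np.radians(th);return R*np.cos(t)+off*np.sin(t),R*np.sin(t)-off*np.cos(t)
def where():
    s=arm.read_state();R=s["eef_rot"];d=R[:,2];n=-R[:,0]
    c=s["tcp_pos"]+.017*d-.011*n*np.sign(-1)-O
    print("t",round(s["t"],2),"tilt",np.degrees(np.arctan2(-d[2],-d@ey)).round(1),"corner xyz",(np.array([c@ex,c@ey,c@ez])*1e3).round(1),"F",(s["contact_force"]@np.stack([ex,ey,ez],1)).round(2),"q",s["joint_pos"].round(0))
def plan(tg,g=1,start=None):
    s=arm.read_state();R,p=(s["eef_rot"],s["tcp_pos"]) if start is None else start
    rows=[]
    for (Rt,pt),n in tg:
        for k in range(n):
            f=1/(n-k);w=np.degrees((Ro.from_matrix(R.T@Rt)).as_rotvec())*f;v=R.T@(pt-p)*f*1e3
            w=w.round(1)+0;v=v.round(0)+0
            rows.append([*map(float,w),*map(int,v),g]);p=p+R@v/1e3;R=R@Ro.from_rotvec(np.radians(w)).as_matrix()
    print(len(rows));
    for i in range(0,len(rows),20):print(json.dumps([rows[i:i+20]]).replace(" ",""))
    return R,p
E
python3 - <<'E'
from p import *
where()
plan([(pose(90,.19,.20),20),(pose(40,.19,.16),8)])
E
```

```text
t 0.1 tilt 90.1 corner xyz [-122.6 -744.5  184.3] F [ 0.34  0.26 -0.71] q [-80.  13.  88.   0.  80.  -7.]
28
[[[0.0,0.0,-2.8,31,-36,-1,1],[0.0,0.0,-2.8,33,-34,-1,1],[0.0,0.0,-2.8,34,-32,-1,1],[0.0,0.0,-2.8,36,-31,-1,1],[0.0,0.0,-2.8,38,-29,-1,1],[0.0,0.0,-2.8,39,-27,-1,1],[0.0,0.0,-2.8,40,-25,-1,1],[0.0,0.0,-2.8,41,-23,-1,1],[0.0,0.0,-2.8,42,-21,-1,1],[0.0,0.0,-2.8,43,-19,0,1],[0.0,0.0,-2.8,44,-17,-1,1],[0.0,0.0,-2.8,45,-15,0,1],[0.0,0.0,-2.8,46,-12,-1,1],[0.0,0.0,-2.8,46,-10,0,1],[0.0,0.0,-2.7,47,-8,-1,1],[0.0,0.0,-2.8,47,-6,0,1],[0.0,0.0,-2.7,47,-3,-1,1],[0.0,0.0,-2.8,47,-1,0,1],[0.0,0.0,-2.7,48,1,-1,1],[0.0,-0.1,-2.8,47,4,0,1]]]
[[[0.0,-6.2,0.0,1,0,7,1],[0.0,-6.3,0.0,2,0,7,1],[0.0,-6.2,0.0,3,0,6,1],[0.0,-6.3,0.0,3,0,6,1],[0.0,-6.2,0.0,4,0,6,1],[0.0,-6.3,0.0,4,0,5,1],[0.0,-6.2,0.0,5,0,5,1],[0.0,-6.3,0.0,6,0,3,1]]]
```

```bash
python3 -m handwheel '[[[0,0,-2.8,31,-36,-1,1],[0,0,-2.8,33,-34,-1,1],[0,0,-2.8,34,-32,-1,1],[0,0,-2.8,36,-31,-1,1],[0,0,-2.8,38,-29,-1,1],[0,0,-2.8,39,-27,-1,1],[0,0,-2.8,40,-25,-1,1],[0,0,-2.8,41,-23,-1,1],[0,0,-2.8,42,-21,-1,1],[0,0,-2.8,43,-19,0,1],[0,0,-2.8,44,-17,-1,1],[0,0,-2.8,45,-15,0,1],[0,0,-2.8,46,-12,-1,1],[0,0,-2.8,46,-10,0,1],[0,0,-2.7,47,-8,-1,1],[0,0,-2.8,47,-6,0,1],[0,0,-2.7,47,-3,-1,1],[0,0,-2.8,47,-1,0,1],[0,0,-2.7,48,1,-1,1],[0,0,-2.8,47,4,0,1]]]'
python3 -c "
from p import *
where()"
python3 -m handwheel '[[[0,-6.2,0,1,0,7,1],[0,-6.3,0,2,0,7,1],[0,-6.2,0,3,0,6,1],[0,-6.3,0,3,0,6,1],[0,-6.2,0,4,0,6,1],[0,-6.3,0,4,0,5,1],[0,-6.2,0,5,0,5,1],[0,-6.3,0,6,0,3,1],[0,0,0,0,0,0,1],[0,0,0,0,0,0,1]]]'
python3 -c "
from p import *
where()
plan([(pose(40,.18,.02),6)])"
```

```text
t: 2.1
tcp_pos: [0.5717, 0.265, 0.2618]
eef_rot: [[0.299, 0.954, -0.001], [0.954, -0.299, -0.0], [-0.0, -0.0, -1.0]]
contact_force: [1.5, -0.2, 0.7]
opening: -0.0003
t 2.1 tilt 90.0 corner xyz [ -0.3 191.4 198.8] F [1.44 0.3  0.66] q [18. 13. 86. -0. 81. 35.]
t: 3.1
tcp_pos: [0.574, 0.2725, 0.2061]
eef_rot: [[0.191, 0.954, -0.232], [0.613, -0.301, -0.73], [-0.766, -0.002, -0.642]]
contact_force: [0.6, 0.3, 0.9]
opening: -0.0001
t 3.1 tilt 40.0 corner xyz [ -0.4 190.1 157.6] F [0.51 0.46 0.91] q [ 32.  46.  58. -33. 114.  47.]
6
[[[0.0,0.0,0.0,16,0,16,1],[0.0,0.0,0.0,17,0,16,1],[0.0,0.0,0.0,16,0,16,1],[0.0,0.0,0.0,17,0,16,1],[0.0,0.0,0.1,16,0,16,1],[-0.1,0.0,0.0,17,1,16,1]]]
```

Run:
```python
from p import *
s=plan([(pose(40,.187,-.004),6)])
plan([(pose(40,.128,-.004),6)],start=s)
```

```text
6
[[[0.0,0.0,0.0,20,0,18,1],[0.0,0.0,0.0,20,0,18,1],[0.0,0.0,0.0,20,0,18,1],[0.0,0.0,0.0,21,0,17,1],[0.0,0.0,0.1,20,0,18,1],[-0.1,0.0,0.0,21,1,17,1]]]
6
[[[0.0,0.0,0.0,-6,0,8,1],[0.0,0.0,0.0,-6,0,7,1],[0.0,0.0,0.0,-7,0,8,1],[0.0,0.0,0.0,-6,0,7,1],[0.0,0.0,0.0,-7,0,8,1],[0.0,0.0,0.0,-6,0,7,1]]]
```

```bash
python3 -m handwheel '[[[0,0,0,20,0,18,1],[0,0,0,20,0,18,1],[0,0,0,20,0,18,1],[0,0,0,21,0,17,1],[0,0,0,20,0,18,1],[0,0,0,21,0,17,1],[0,0,0,0,0,0,1],[0,0,0,-6,0,8,1],[0,0,0,-6,0,7,1],[0,0,0,-7,0,8,1],[0,0,0,-6,0,7,1],[0,0,0,-7,0,8,1],[0,0,0,-6,0,7,1],[0,0,0,0,0,0,1]]]'
python3 -c "
from p import *
where()
a=snap('top','pics/t1.png')[150:350,130:330];b=snap('side','pics/s1.png')[100:300,130:330]
cv2.imwrite('pics/c1.png',cv2.resize(np.hstack([a,b]),(800,400),interpolation=cv2.INTER_CUBIC)[:,:,::-1])"
```

```text
t: 4.5
tcp_pos: [0.556, 0.2126, 0.0479]
eef_rot: [[0.195, 0.953, -0.231], [0.613, -0.302, -0.73], [-0.766, 0.001, -0.643]]
contact_force: [0.5, -0.9, 0.7]
opening: -0.0001
t 4.5 tilt 40.0 corner xyz [  0.5 127.5  -0.6] F [ 0.72 -0.76  0.68] q [ 29.  51.  69. -32.  99.  53.]
```

View pics/c1.png

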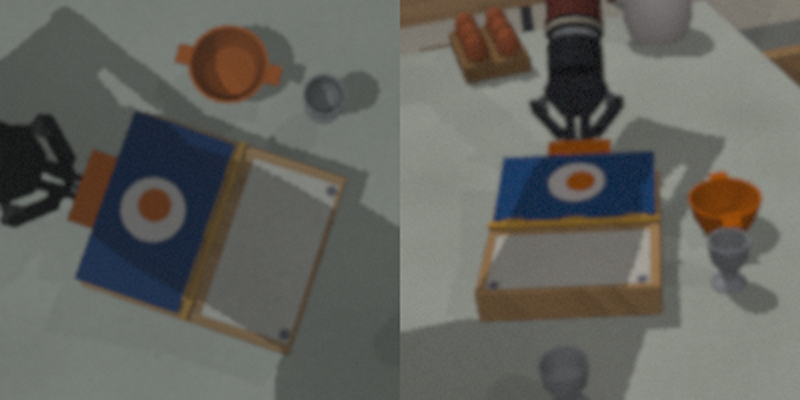

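The fingertips are centred under the orange tab: top crop (85,185), side crop (578,145). Next I push up along the arc.

Run:
```python
from p import *
T=lambda th,a,R=.128:pose(a,*C(th,R))
s=plan([(T(10,40),3),(T(20,40),4),(T(30,40),4),(T(40,40),4),(T(48,44),4)])
```

```text
19
[[[0.0,0.0,0.0,-6,0,-4,1],[0.0,0.0,0.0,-6,0,-4,1],[0.0,-0.1,0.0,-5,0,-4,1],[0.0,0.0,0.0,-5,0,-2,1],[0.0,0.0,0.0,-5,0,-3,1],[0.0,0.0,0.0,-5,0,-2,1],[0.0,0.0,0.0,-5,0,-3,1],[0.0,0.0,0.0,-5,0,-1,1],[0.0,0.0,0.0,-6,0,-2,1],[0.0,0.0,0.0,-5,0,-1,1],[0.0,0.0,0.0,-6,0,-2,1],[0.0,0.0,0.0,-5,0,-1,1],[0.0,0.0,0.0,-6,0,0,1],[0.0,0.0,0.0,-5,0,-1,1],[0.0,0.0,0.0,-6,0,0,1],[0.0,1.0,0.0,-5,0,0,1],[0.0,1.0,0.0,-5,0,0,1],[0.0,1.0,0.0,-4,0,0,1],[0.0,1.0,0.0,-5,0,0,1]]]
```

```bash
python3 -m handwheel '[[[0,0,0,-6,0,-4,1],[0,0,0,-6,0,-4,1],[0,0,0,-5,0,-4,1],[0,0,0,-5,0,-2,1],[0,0,0,-5,0,-3,1],[0,0,0,-5,0,-2,1],[0,0,0,-5,0,-3,1],[0,0,0,-5,0,-1,1],[0,0,0,-6,0,-2,1],[0,0,0,-5,0,-1,1],[0,0,0,-6,0,-2,1],[0,0,0,-5,0,-1,1]]]'
python3 -c "
from p import *
where()"
python3 -m handwheel '[[[0,0,0,-6,0,0,1],[0,0,0,-5,0,-1,1],[0,0,0,-6,0,0,1],[0,1,0,-5,0,0,1],[0,1,0,-5,0,0,1],[0,1,0,-4,0,0,1],[0,1,0,-5,0,0,1]]]'
python3 -c "
from p import *
where()
a=snap('top','pics/t2.png')[150:350,130:330];b=snap('side','pics/s2.png')[100:300,130:330]
cv2.imwrite('pics/c2.png',cv2.resize(np.hstack([a,b]),(800,400),interpolation=cv2.INTER_CUBIC)[:,:,::-1])
T=lambda th,a,R=.128:pose(a,*C(th,R))
s=plan([(T(60,56),4),(T(70,66),4),(T(80,76),4),(T(90,86),4),(T(100,90),4)])
"
```

```text
t: 5.8
tcp_pos: [0.5501, 0.1953, 0.1149]
eef_rot: [[0.194, 0.954, -0.231], [0.613, -0.301, -0.731], [-0.766, 0.0, -0.643]]
contact_force: [0.4, 0.1, -3.0]
opening: 0.0001
t 5.8 tilt 40.0 corner xyz [1.000e-01 1.092e+02 6.640e+01] F [ 0.34  0.18 -2.96] q [ 28.  44.  73. -33. 102.  50.]
t: 6.5
tcp_pos: [0.5431, 0.1737, 0.1427]
eef_rot: [[0.21, 0.954, -0.216], [0.664, -0.301, -0.685], [-0.718, -0.0, -0.696]]
contact_force: [-0.8, 1.0, -1.2]
opening: 0.0
t 6.5 tilt 44.1 corner xyz [-0.  86.8 92.7] F [-1.09  0.75 -1.2 ] q [ 26.  37.  78. -32.  99.  48.]
20
[[[0.0,3.0,0.0,-7,0,0,1],[0.0,3.0,0.0,-7,0,0,1],[0.0,3.0,0.0,-8,0,0,1],[0.0,2.9,-0.1,-7,-1,-1,1],[0.0,2.5,0.0,-6,0,0,1],[0.0,2.5,0.0,-7,0,0,1],[0.0,2.5,0.0,-6,0,0,1],[0.0,2.5,0.0,-7,0,0,1],[0.0,2.5,0.0,-6,0,0,1],[0.0,2.5,0.0,-6,0,0,1],[0.0,2.5,0.0,-6,0,0,1],[0.0,2.5,0.0,-7,0,0,1],[0.0,2.5,0.0,-6,0,0,1],[0.0,2.5,0.0,-6,0,0,1],[0.0,2.5,0.0,-7,0,0,1],[0.0,2.5,0.0,-6,0,-1,1],[0.0,1.0,0.0,-6,0,1,1],[0.0,1.0,0.0,-6,0,0,1],[0.0,1.0,0.0,-6,0,1,1],[0.0,1.0,0.0,-6,0,0,1]]]
```

View pics/c2.png

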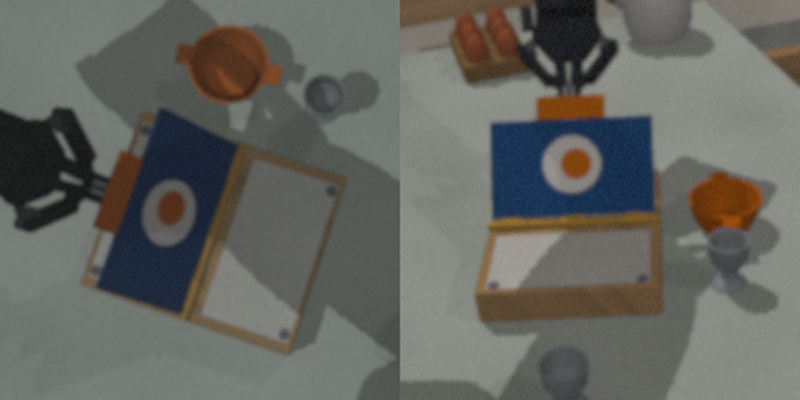

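The leaf is swinging up as planned at roughly 45°, with its edge at side crop (570,120). The chart's corners have not moved, and the force is about 2 N. I continue along the arc.

```bash
python3 -m handwheel '[[[0,3,0,-7,0,0,1],[0,3,0,-7,0,0,1],[0,3,0,-8,0,0,1],[0,2.9,0,-7,0,-1,1],[0,2.5,0,-6,0,0,1],[0,2.5,0,-7,0,0,1],[0,2.5,0,-6,0,0,1],[0,2.5,0,-7,0,0,1],[0,2.5,0,-6,0,0,1],[0,2.5,0,-6,0,0,1],[0,2.5,0,-6,0,0,1],[0,2.5,0,-7,0,0,1],[0,2.5,0,-6,0,0,1],[0,2.5,0,-6,0,0,1],[0,2.5,0,-7,0,0,1],[0,2.5,0,-6,0,-1,1],[0,1,0,-6,0,1,1],[0,1,0,-6,0,0,1],[0,1,0,-6,0,1,1],[0,1,0,-6,0,0,1]]]'
python3 -c "
from p import *
where()
a=snap('top','pics/t3.png')[150:350,130:330];b=snap('side','pics/s3.png')[100:300,130:330]
cv2.imwrite('pics/c3.png',cv2.resize(np.hstack([a,b]),(800,400),interpolation=cv2.INTER_CUBIC)[:,:,::-1])
T=lambda th,a,R=.128:pose(a,*C(th,R))
s=plan([(T(110,90,.126),4),(T(120,90,.124),4),(T(130,90,.121),4),(T(140,90,.118),4),(T(150,90,.116),4)])
"
```

```text
t: 8.6
tcp_pos: [0.5083, 0.0635, 0.1883]
eef_rot: [[0.301, 0.954, -0.001], [0.954, -0.301, -0.001], [-0.001, -0.0, -1.0]]
contact_force: [-0.2, 1.1, -1.3]
opening: -0.0
t 8.6 tilt 89.9 corner xyz [  0.  -20.  125.3] F [-0.51  0.98 -1.27] q [ -2.   0. 108.  -0.  72.  16.]
20
[[[0.0,0.0,0.0,-5,0,2,1],[0.0,0.0,0.0,-5,0,1,1],[0.0,0.1,0.0,-5,0,2,1],[0.0,0.0,-0.1,-5,0,1,1],[0.0,0.0,0.0,-5,0,3,1],[0.0,0.0,0.0,-5,0,3,1],[0.0,0.0,0.0,-5,0,2,1],[0.0,0.0,0.0,-4,0,3,1],[0.0,0.0,0.0,-4,0,4,1],[0.0,0.0,0.0,-4,0,3,1],[0.0,0.0,0.0,-4,0,4,1],[0.0,0.0,0.0,-4,0,3,1],[0.0,0.0,0.0,-3,0,4,1],[0.0,0.0,0.0,-3,0,4,1],[0.0,0.0,0.0,-4,0,4,1],[0.0,0.0,0.0,-3,0,5,1],[0.0,0.0,0.0,-3,0,4,1],[0.0,0.0,0.0,-3,0,4,1],[0.0,0.0,0.0,-2,0,5,1],[0.0,0.0,0.0,-3,0,4,1]]]
```

View pics/c3.png

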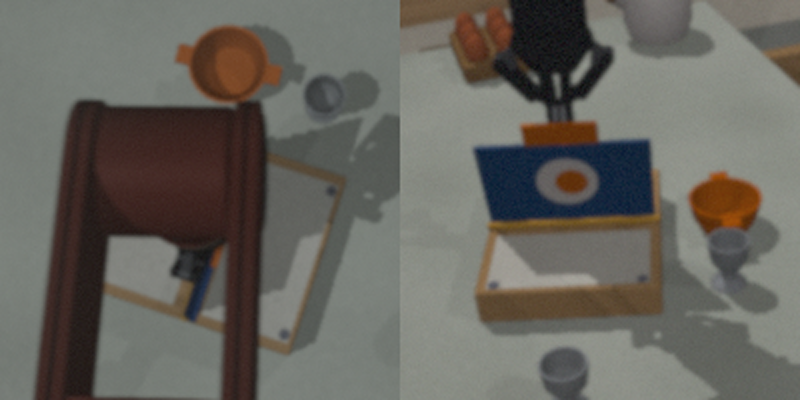

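The leaf is just past upright, with its edge at side crop (562,140) and the finger behind it. I carry on over and down.

```bash
python3 -m handwheel '[[[0,0,0,-5,0,2,1],[0,0,0,-5,0,1,1],[0,0,0,-5,0,2,1],[0,0,0,-5,0,1,1],[0,0,0,-5,0,3,1],[0,0,0,-5,0,3,1],[0,0,0,-5,0,2,1],[0,0,0,-4,0,3,1],[0,0,0,-4,0,4,1],[0,0,0,-4,0,3,1],[0,0,0,-4,0,4,1],[0,0,0,-4,0,3,1],[0,0,0,-3,0,4,1],[0,0,0,-3,0,4,1],[0,0,0,-4,0,4,1],[0,0,0,-3,0,5,1],[0,0,0,-3,0,4,1],[0,0,0,-3,0,4,1],[0,0,0,-2,0,5,1],[0,0,0,-3,0,4,1]]]'
python3 -c "
from p import *
where()
T=lambda th,a,R=.128:pose(a,*C(th,R))
s=plan([(T(160,90,.113),5),(T(170,90,.110),6),(T(177,90,.108),5)])
"
```

```text
t: 10.7
tcp_pos: [0.4846, -0.0117, 0.1232]
eef_rot: [[0.301, 0.954, -0.001], [0.954, -0.301, -0.001], [-0.002, -0.0, -1.0]]
contact_force: [-1.1, 0.7, 0.0]
opening: 0.0004
t 10.7 tilt 89.9 corner xyz [  0.1 -98.8  60.2] F [-1.23  0.31  0.02] q [-11.   1. 115.  -0.  65.   7.]
16
[[[0.0,0.0,0.0,-1,0,4,1],[0.0,0.0,0.0,-1,0,4,1],[0.0,0.0,0.0,-1,0,4,1],[0.0,0.0,0.0,-2,0,4,1],[0.0,0.1,0.0,-1,0,3,1],[0.0,0.0,0.0,-1,0,3,1],[0.0,0.0,0.0,0,0,3,1],[0.0,0.0,0.0,-1,0,3,1],[0.0,0.0,0.0,0,0,4,1],[0.0,0.0,0.0,-1,0,3,1],[0.0,0.0,0.0,0,0,4,1],[0.0,0.0,0.0,0,0,3,1],[0.0,0.0,0.0,0,0,3,1],[0.0,0.0,0.0,0,0,2,1],[0.0,0.0,0.0,0,0,3,1],[0.0,0.0,0.0,0,0,2,1]]]
```

```bash
python3 -m handwheel '[[[0,0,0,-1,0,4,1],[0,0,0,-1,0,4,1],[0,0,0,-1,0,4,1],[0,0,0,-2,0,4,1],[0,0,0,-1,0,3,1],[0,0,0,-1,0,3,1],[0,0,0,0,0,3,1],[0,0,0,-1,0,3,1],[0,0,0,0,0,4,1],[0,0,0,-1,0,3,1],[0,0,0,0,0,4,1],[0,0,0,0,0,3,1]]]'
python3 -c "
from p import *
where()
b=snap('side','pics/s4.png')[100:300,130:330]
cv2.imwrite('pics/c4.png',cv2.resize(b,(400,400),interpolation=cv2.INTER_CUBIC)[:,:,::-1])"
```

```text
t: 11.9
tcp_pos: [0.4819, -0.0204, 0.0813]
eef_rot: [[0.301, 0.954, -0.001], [0.954, -0.301, -0.002], [-0.002, -0.0, -1.0]]
contact_force: [-1.7, 0.2, 0.6]
opening: 0.0001
t 11.9 tilt 89.9 corner xyz [   0.  -107.9   18.3] F [-1.66 -0.3   0.59] q [-12.   4. 116.  -0.  59.   6.]
```

View pics/c4.png

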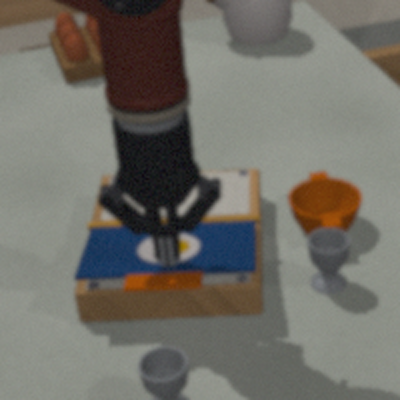

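The leaf is nearly down, with the hard egg showing (side crop 170,245) and its edge still slightly raised. I press gently, watching the force.

```bash
python3 -m handwheel '[[[0,0,0,0,0,3,1],[0,0,0,0,0,3,1],[0,0,0,0,0,3,1],[0,0,0,0,0,2,1],[0,0,0,0,0,2,1],[0,0,0,0,0,1,1],[0,0,0,0,0,0,1]]]'
python3 -c "
from p import *
where()"
python3 -m handwheel '[[[0,0,0,0,0,1,1],[0,0,0,0,0,1,1],[0,0,0,0,0,0,1]]]'
python3 -c "
from p import *
where()"
```

```text
t: 12.65
tcp_pos: [0.4818, -0.0203, 0.0675]
eef_rot: [[0.301, 0.954, -0.001], [0.954, -0.301, -0.001], [-0.002, -0.0, -1.0]]
contact_force: [-0.4, -0.6, 0.6]
opening: 0.0003
t 12.65 tilt 89.9 corner xyz [  -0.  -107.8    4.5] F [-0.23 -0.69  0.58] q [-12.   6. 117.  -0.  58.   6.]
t: 12.95
tcp_pos: [0.482, -0.0203, 0.0656]
eef_rot: [[0.301, 0.954, -0.0], [0.954, -0.301, -0.002], [-0.002, 0.0, -1.0]]
contact_force: [-0.0, 1.2, -0.0]
opening: 0.0
t 12.95 tilt 89.9 corner xyz [ 1.000e-01 -1.078e+02  2.600e+00] F [-0.36  1.1  -0.02] q [-12.   6. 117.  -0.  58.   6.]
```

```bash
for i in 1 2; do python3 -m handwheel '[[[0,0,0,0,0,1,1],[0,0,0,0,0,0,1],[0,0,0,0,0,0,1]]]' >/dev/null
python3 -c "
from p import *
where()"; done
```

```text
t 13.25 tilt 89.9 corner xyz [   0.3 -107.8    2.5] F [-3.13  0.02  7.14] q [-12.   6. 117.  -0.  58.   6.]
t 13.55 tilt 89.9 corner xyz [   0.3 -107.8    2.4] F [-6.04 -1.65 16.45] q [-12.   6. 117.  -0.  58.   6.]
```

A firm stop at exactly the flat-leaf height, with 16 N of press. I retreat upward and away.

```bash
python3 -m handwheel '[[[0,0,0,0,0,-1,1],[0,0,0,0,0,-2,1],[0,0,0,0,0,-8,1],[0,0,0,0,0,-20,1],[0,0,0,0,0,-30,1],[0,0,0,0,0,-40,1],[0,0,0,0,0,-40,1],[0,0,0,0,0,-40,1],[0,0,0,-30,0,0,1],[0,0,0,-45,0,0,1],[0,0,0,-45,0,0,1],[0,0,0,-45,0,0,1],[0,0,0,-45,0,0,1],[0,0,0,-45,0,0,1],[0,0,0,-45,0,0,1],[0,0,0,-45,0,0,1],[0,0,0,0,0,0,1],[0,0,0,0,0,0,1]]]'
python3 - <<'E'
from m import *
A=snap('top','pics/t5.png');B=snap('side','pics/s5.png')
a=A[150:350,150:350];b=B[120:320,130:330]
cv2.imwrite('pics/c5.png',cv2.resize(np.hstack([a,b]),(800,400),interpolation=cv2.INTER_CUBIC)[:,:,::-1])
for n,i in(("top",A),("side",B)): blobs(masks(i)[0],n,600)
E
```

```text
t: 15.35
tcp_pos: [0.3776, -0.3496, 0.2453]
eef_rot: [[0.303, 0.953, -0.001], [0.953, -0.303, -0.001], [-0.001, -0.0, -1.0]]
contact_force: [0.6, 0.4, 0.1]
opening: -0.0001
top [ 228  227   75   98 3441] [264.9 275.3] [[227.0, 308.0], [254.60000610351562, 225.1999969482422], [303.79998779296875, 241.60000610351562], [276.20001220703125, 324.3999938964844]]
side [210 212  47  31 870] [241.2 225.8] [[210.0, 212.0], [256.0, 212.0], [256.0, 242.0], [210.0, 242.0]]
```

View pics/c5.png

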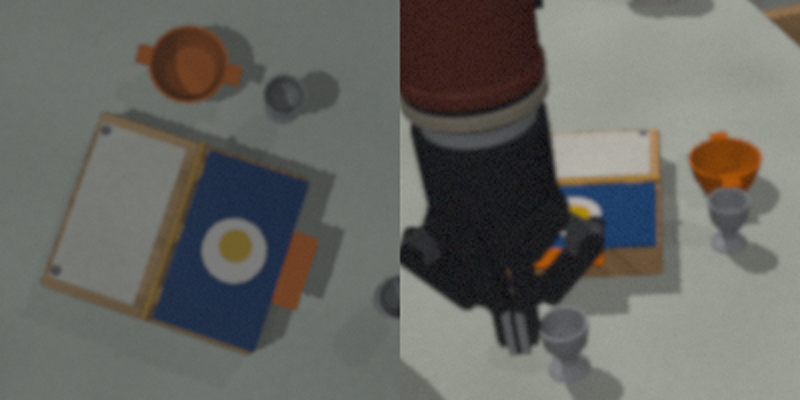

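Run:
```python
from p import *
e1,v1=ray("top",(303.7,240.2));e2,v2=ray("side",(257.7,242.7))
t=np.linalg.lstsq(np.stack([v1,-v2],1),e2-e1,rcond=None)[0];print("leaf far outer corner",e1+t[0]*v1,e2+t[1]*v2)
where();order.finish_job()
```

```text
leaf far outer corner [ 0.56214018 -0.07227398  0.0459405 ] [ 0.56093388 -0.07204255  0.04576953]
t 15.45 tilt 89.9 corner xyz [ 1.000e-01 -4.516e+02  1.823e+02] F [ 0.3  -0.02 -0.2 ] q [-51.  -3. 104.  -0.  79. -34.]
the job is handed in; nothing more can be done
```

The leaf is turned over and lies flat on the -y page with the hard-boiled egg showing. I handed the job in at 15.45 s; it reports no verdict.

**How it went:** I slid the closed fingertips under the orange tab and pushed the leaf up along its arc. Once it was past upright, I pressed it down with the tool vertical. At the readings between moves the force was about 3 N or less while the leaf swung. The final press on the flat leaf reached about 16 N.

**Last checks:**
- **Leaf flat:** The press came to a hard stop with the fingertip 2.4 mm above the hinge axis; a flat leaf's face is at 2.5 mm. The two camera views put the leaf's far outer corner at z = 46 mm, and flat is about 46 to 48 mm.
- **Chart and cups:** They look unmoved by eye in the last pictures; I did not measure their final positions. The gripper hid part of the chart in the last side view, so only the top view showed all of it.
- **Robot clear:** It stands well away from everything, with contact force near zero.

No check failed or disagreed.

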